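# Set the mixing valve one click warmer

### The job

The thermostatic mixing valve on the cupboard shelf is set one step too cool: with a fingertip, rub its knurled black knob round one click clockwise (seen from above), so that it clicks from the green mark into the yellow mark and stays there. Do it by touch alone, without pinching or gripping the knob or pressing hard on it, leave the parts case, connector nut, cartridge and soap dish where they stand, and take the hand away at the end.

Things in the scene. Friction and masses are not known exactly. Their poses are not given: they have to be found in the camera images.
- knob (a joint): turn of the mixing valve's knob, rad, growing clockwise seen from above. It clicks into spring detents at -0.6 (blue mark, coolest), 0.0 (green), 0.6 (yellow), 1.2 (red, hottest); stops just beyond the ends. It starts resting at green. Let go anywhere, it falls into the nearer detent (tips over half-way, at 0.3). It takes at most 0.04 N m, about 1.6 N along the rim.
- dial_axis (a point): point on the knob's upright axis at half its height (119 mm above the shelf). The knob is a black upright cylinder 50 mm in diameter, 26 mm tall, with a finely knurled rubber rim and a flat top 132 mm above the shelf; its underside is 106 mm above the shelf. The point's axes are the fixed valve's: x to its back, y to its left (hot pipe, red ring; the cold pipe, blue ring, is opposite), z up
- pointer (a point): outer part of the white pointer line on the knob's top: 21 mm from the knob's axis, 132 mm above the shelf; turns with the knob and points to the dot that is set
- scale_plate (a point): centre of the top of the white scale plate under the knob, 78 mm in diameter, top 104 mm above the shelf, on the knob's axis; four coloured dots, 8 mm, lie flush on its front (-x of the valve) around the knob: blue, green, yellow, red, clockwise seen from above. Below it is the fixed chrome valve body, and copper pipes (tops 83 mm above the shelf) that enter the shelf 93 mm left and right of the axis
- parts_case: bystander, loose: low plastic parts case, 120 x 182 mm, 44 mm tall, blue with a clear lid and a white press button on its front; origin at the centre of its underside
- nut_centre (a point): bystander, loose: centre of a stainless hexagonal hose connector nut with a short sleeve, standing upright, 35 mm across the corners, 34 mm tall
- cartridge_centre (a point): bystander, loose: centre of a ceramic disc tap cartridge, grey plastic cylinder 35 mm in diameter with a square brass stem, standing upright, 62 mm tall
- dish_centre (a point): bystander, loose: centre of a round chrome soap dish, 112 mm in diameter, 22 mm tall
Not all that is in view belongs to the job. What is shaped like the part that bears nut_centre but brown is not meant.

How it is judged:
By the outcome, as a careful person would: the job done as asked, in the order asked, and still so for the second after the job is handed in, with the robot touching nothing.
It also fails if it takes over 40 s, if anything falls off the work surface, if the arm or the gripper's body presses on something with over 40 N, if the wrist force passes 120 N, or if a joint passes its speed limit or range.

### The arm

A 6-joint arm with a two-finger parallel gripper is mounted at the origin on the work surface. World frame = base frame: x ahead of the robot, y to its left, z up, the work surface at z = 0. Lengths are in mm, angles in rad, forces in N, time in s.
With the tool pointing down it reaches from about 275 to 750 mm from the base axis. Payload 10.2 kg.
Tool frame: the origin (TCP) lies midway between the tips of the shut fingers; the grasp point (between the pads) lies 19 mm behind it; z points along the fingers, y is the direction in which the jaws open and shut (so a half turn about z gives the same grasp; the last joint's range is limited). The gripper opens to 85 mm and grips with 20 to 120 N. Pads are 22 mm wide; open, the fingers measure 114 mm over their backs; the gripper's body (76 mm by 85 mm) begins 54 mm behind the grasp point. The pads swing forward as they close: fully open they stand 13 mm farther back than shut.
Start: joints at [-1.432, 0.313, 1.498, -0, 1.331, -0.223], TCP at [185.816, -491.023, 231.294] pointing down, gripper open.
Joint ranges: [-2.94, 2.94], [-0.97, 2.17], [0.19, 2.56], [-1.23, 4.37], [0.02, 3.11], [-2.88, 2.88]. Speed limits (rad/s): [2.39, 2.39, 3.01, 3.14, 3.14, 3.14].

### API

Orientations are given as a unit quaternion [w, x, y, z].
In Python, from rig import ctrl gives the robot as it stands.
- The arm moves only by the tool carry_out, never from a script. Its argument "plan" is a list of rows, each a list of 3 entries, a list of its own where there are three numbers: the finger opening in mm, from 0 to 85.4, then the shift along the tool's x, y, z in mm, then the turn, a rotation vector about the tool's x, y, z in units of 6 degrees (1.0 is 6 degrees). In form: [[grip, [x, y, z], [ax, ay, az]], ...]. A call has 1 to 20 rows; each row shifts and turns the commanded pose from where the row before left it, along the tool's axes as they then stand; what a row does not reach is not made up. A row lasts 1/12 s, in which the tool goes at most 41.7 mm and 7.16 degrees, less where a joint would pass 70% of its speed; a pose out of reach is approached as far as the arm can. A call with a gripper value outside its range is refused whole. The fingers move at their own pace and stop on an object; "grip_force" is the grip in N (left out, the last holds). Time passes only in rows, so rows that do not move let the fingers close. It gives the time, the measured TCP pose, the force and the opening at its end, in the units of the state.
- ctrl.sense(): the state, without advancing time (a new reading comes with each control period).
- ctrl.capture(name): name is "scene" or "top" or "wrist"; returns a dict with "color" (400x640x3 uint8, blue, green, red), "range_z" (400x640 float32, mm along the optical axis (not along the pixel's ray), 0 where there is no reading), "fx", "fy", "cx", "cy" (pixels), "cam_to_world" (4x4, takes a point from camera to world coordinates); the wrist camera has in their place "tool_from_camera" (4x4, takes a point from camera to tool coordinates, whose origin is the TCP and whose axes are the flange's). Camera axes: x right, y up, looking along -z (the intrinsics and any distortion apply to the point x, -y, -z); pixel columns grow to the right and rows downward; lengths in mm; the calibration is good to about 2 mm. A picture is of the moment at which its call begins: read the wrist's pose just before it.
- ctrl.finish_job(): hands the job in, once; it reports no verdict.
The state is a dict: "time_s": time; "joints": joint angles; "dq": joint speeds; "tau": joint torques, N m; "eef_pos": TCP position; "ee_rot": TCP orientation; "force": force on the tool from outside, world axes, zero at the start; "wrist_torque": the same for the moment, N m; "grip_width": opening from 0.0 (shut) to 1.0 (fully open).
Only numpy, scipy, OpenCV 4.12 (cv2) and the standard library are available. Lean on these libraries where they do the work, as an engineer would, in place of code of your own. Each camera call takes 0.05 s, during which the arm holds its last target.

## Working session

There is one attempt and no reset: what is moved stays moved. The work goes in short steps, Python scripts to look and compute and a tool call to move; the robot and the scene stay as the last step left them, time stands still between calls to the robot, and variables do not carry over. Pictures are saved under pics/ and viewed, and the job is handed in when it is done.

Besides the shell and the picture viewer there is one more tool, called after "Request:" by a JSON object that holds its "api" and its "payload". carry_out: Moves the arm, as the interface text tells. Its arguments: {"type":"object","properties":{"plan":{"type":"array"},"grip_force":{"type":"number"}},"required":["plan"]}

```bash
ls; mkdir -p pics
python3 - <<'E'
from rig import ctrl
import cv2,numpy as np
s=ctrl.sense();print({k:np.round(v,3) for k,v in s.items()})
for n in ["scene","top"]:
    c=ctrl.capture(n);cv2.imwrite(f"pics/{n}0.png",c["color"]);print(n,c["fx"],c["fy"],c["cx"],c["cy"],np.round(c["cam_to_world"],3).tolist(),[k for k in c])
    np.savez(f"{n}0.npz",**c)
E
```

```text
pics
{'time_s': np.float64(0.0), 'joints': array([-1.432,  0.313,  1.498,  0.   ,  1.331, -0.223]), 'dq': array([ 0.001, -0.001,  0.   ,  0.   , -0.001,  0.001]), 'tau': array([-1.0000e-03, -4.1227e+01, -2.5974e+01, -0.0000e+00,  4.0000e-03,
       -0.0000e+00]), 'eef_pos': array([ 185.759, -490.751,  230.709]), 'ee_rot': array([-0.001,  0.984,  0.18 ,  0.   ]), 'force': array([-0.028, -0.796,  0.032]), 'wrist_torque': array([ 0.022, -0.011, -0.044]), 'grip_width': np.float64(1.0)}
scene 517.3583826162919 517.3583826162919 313.6646748088681 207.95430814435898 [[-0.56, -0.657, 0.505, 1058.816], [0.829, -0.437, 0.35, 336.563], [-0.01, 0.614, 0.789, 878.22], [0.0, 0.0, 0.0, 1.0]] ['color', 'range_z', 'fx', 'fy', 'cx', 'cy', 'cam_to_world']
top 366.70472920315655 366.70472920315655 314.7719882930943 196.5530807131973 [[-0.002, 0.999, -0.05, 516.278], [-1.0, -0.002, 0.005, 5.344], [0.005, 0.05, 0.999, 846.458], [0.0, 0.0, 0.0, 1.0]] ['color', 'range_z', 'fx', 'fy', 'cx', 'cy', 'cam_to_world']
```

View pics/scene0.png

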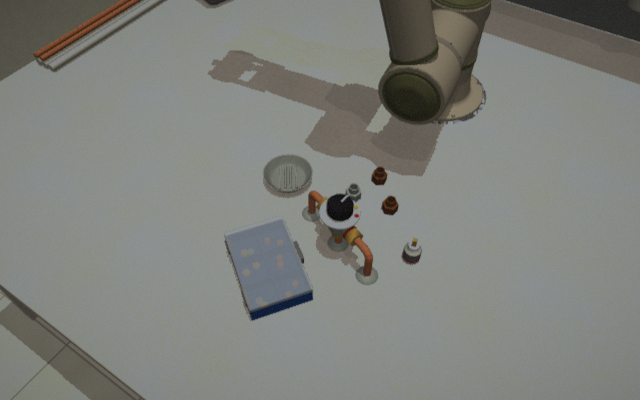

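View pics/top0.png

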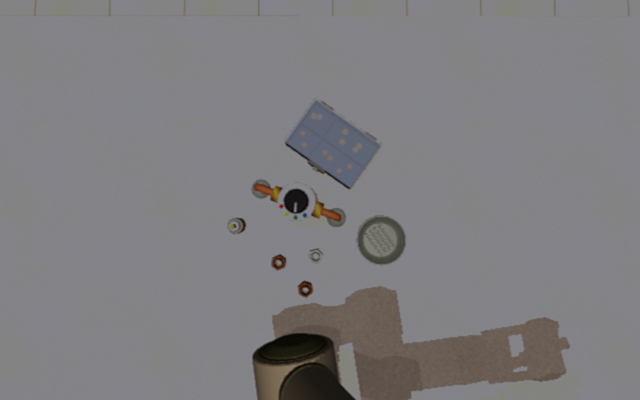

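```bash
cat > h.py <<'E'
import numpy as np
def ray(c,u,v,z):
    d=np.array([(u-c["cx"])/c["fx"],-(v-c["cy"])/c["fy"],-1.]);M=c["cam_to_world"];d=M[:3,:3]@d;o=M[:3,3]
    return o+d*(z-o[2])/d[2]
E
python3 - <<'E'
import cv2,numpy as np
from h import ray
for n,(x,y) in {"top":(235,160),"scene":(290,170)}.items():
    c=dict(np.load(n+"0.npz"));im=c["color"]
    cv2.imwrite(f"pics/{n}crop.png",cv2.resize(im[y:y+100,x:x+130],None,fx=6,fy=6,interpolation=cv2.INTER_CUBIC))
    hsv=cv2.cvtColor(im,cv2.COLOR_BGR2HSV)
    m=(im.max(2)<50).astype(np.uint8); 
    k=np.zeros_like(m);k[y:y+100,x:x+130]=m[y:y+100,x:x+130]
    nn,l,st,ce=cv2.connectedComponentsWithStats(k)
    for i in range(1,nn):
        if st[i,4]>20: print(n,st[i],ce[i],ray(c,*ce[i],132 if n=="top" else 125))
c=dict(np.load("top0.npz"))
for nm,u,v,z in [("red",281,206,104),("yel",286,214,104),("gr",296,217,104),("blue",305,215,104),("nut",316,256,34),("cart",236,226,62),("dish",381,240,22),("pipeL",257,188,83),("pipeR",338,216,83),("brown1",278,262,34),("brown2",305,289,34)]: print(nm,ray(c,u,v,z).round(1))
r=c["range_z"];M=c["cam_to_world"];print(r[201,290:303],r[226,230:240])
E
```

```text
top [325 171  24  17  27] [336.40740741 179.25925926] [585.48680368 -40.45575092 132.        ]
top [284 189  24  24 413] [295.78934625 200.21791768] [544.61741823  38.94985528 132.        ]
scene [375 172   9   6  30] [378.83333333 174.6       ] [438.93796677  61.56151696 125.        ]
scene [372 177  14   8  58] [378.0862069  180.93103448] [453.86615719  68.40681563 125.        ]
scene [327 194  26  27 542] [339.4298893  207.48339483] [549.63238136  41.18213869 125.        ]
scene [388 197   7   5  27] [390.81481481 198.96296296] [479.47761829 110.25244294 125.        ]
scene [386 201   9   6  28] [389.46428571 204.10714286] [491.62569131 114.09518335 125.        ]
scene [382 205  16  10  63] [388.74603175 210.38095238] [505.24675414 120.11915277 125.        ]
scene [403 251  17  12  73] [409.93150685 257.26027397] [574.25465391 199.60344275 125.        ]
red [534.1  70.2 104. ]
yel [517.9  60.  104. ]
gr [511.8  39.8 104. ]
blue [515.8  21.6 104. ]
nut [425.6  -1.   34. ]
cart [492.7 169.6  62. ]
dish [ 459.4 -146.7   22. ]
pipeL [572.2 122.1  83. ]
pipeR [513.5 -46.5  83. ]
brown1 [412.7  82.6  34. ]
brown2 [353.8  23.3  34. ]
[714.82275 715.46814 716.2229  717.7113  714.39874 714.36273 716.95074
 714.9723  716.3957  714.4322  715.45636 714.7471  717.0091 ] [784.6289  782.0679  784.0258  782.3183  787.29706 795.9271  799.4842
 800.67206 801.28613 807.41614]
```

```bash
python3 -c "
import cv2,numpy as np
a=cv2.imread('pics/topcrop.png');b=cv2.imread('pics/scenecrop.png');cv2.imwrite('pics/both.png',cv2.resize(np.vstack([a,b]),(520,600+200)[:2])[:600] if 0 else cv2.resize(np.hstack([a,b]),(800,308)))"
```

```text
(no output)
```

View pics/topcrop.png

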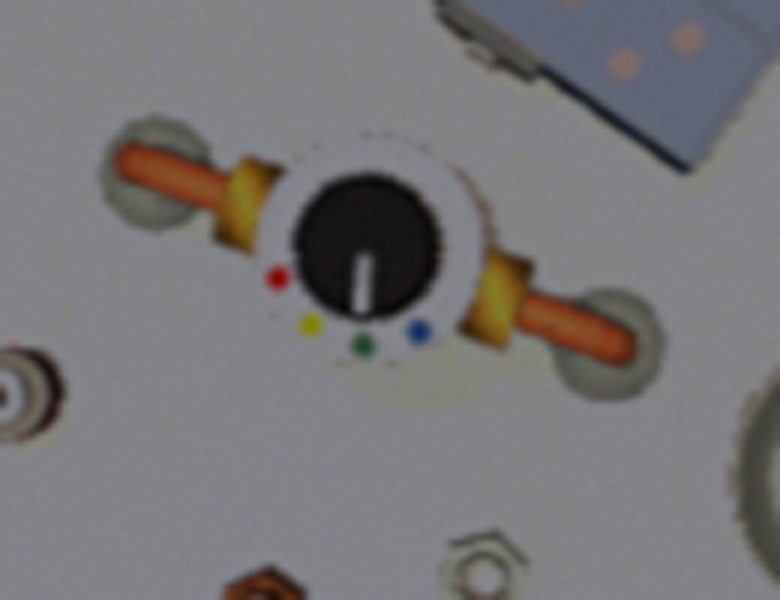

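The crop shows the black knob at top (296,201), with its white pointer towards the green dot (296,217). Yellow is at (286,214), red at (281,206) and blue at (305,215). Candidates for the target:

- Knob: top (296,201). This is the only black cylinder on a white plate, so I choose it.
- Cartridge: (236,226)
- Steel nut: (316,256)
- Brown nuts: (278,262) and (305,289)
- Dish: (381,240)

I'll shut the fingers and go to a standoff on the robot side of the knob, staying high.

Request:
{"api": "carry_out", "payload": {"plan": [[0,[28,-22,0],[0,0,0]],[0,[28,-22,0],[0,0,0]],[0,[28,-22,0],[0,0,0]],[0,[28,-22,0],[0,0,0]],[0,[28,-22,0],[0,0,0]],[0,[28,-22,0],[0,0,0]],[0,[28,-22,0],[0,0,0]],[0,[28,-22,0],[0,0,0]],[0,[28,-22,0],[0,0,0]],[0,[28,-22,0],[0,0,0]],[0,[28,-22,0],[0,0,0]],[0,[28,-22,0],[0,0,0]],[0,[28,-22,0],[0,0,0]],[0,[28,-22,0],[0,0,0]],[0,[28,-22,0],[0,0,0]],[0,[28,-22,0],[0,0,0]],[0,[0,0,0],[0,0,0]],[0,[0,0,0],[0,0,0]],[0,[0,0,0],[0,0,0]]], "grip_force": 20}}

```text
time_s: 1.68
eef_pos: [479.8, -3.5, 231.0]
ee_rot: [-0.0, 0.984, 0.18, -0.0]
force: [-0.1, 0.4, 0.4]
grip_width: 0.001
```

```bash
cat >> h.py <<'E'
from scipy.spatial.transform import Rotation as R
A=np.array([543.8,39.0])
def rel(s):
    q=s["ee_rot"];M=R.from_quat([q[1],q[2],q[3],q[0]]).as_matrix()
    d=M.T@(np.array([A[0],A[1],119])-s["eef_pos"])
    f=M.T@s["force"]
    print("t",round(float(s["time_s"]),2),"pos",s["eef_pos"].round(1),"axis pt in tool",d.round(1),"F tool",f.round(2),"Tq",np.round(s["wrist_torque"],3),"tilt",M[:,2].round(3),"g",s["grip_width"])
E
python3 - <<'E'
from rig import ctrl
from h import *
import cv2
rel(ctrl.sense())
for n in ["wrist","scene","top"]:
    c=ctrl.capture(n);cv2.imwrite(f"pics/{n}1.png",c["color"])
E
```

```text
t 1.68 pos [479.8  -3.5 231. ] axis pt in tool [ 75.  -17.1 111.9] F tool [ 0.03 -0.37 -0.36] Tq [-0.026 -0.031  0.   ] tilt [-0.001 -0.    -1.   ] g 0.0005734192412257775
```

View pics/wrist1.png

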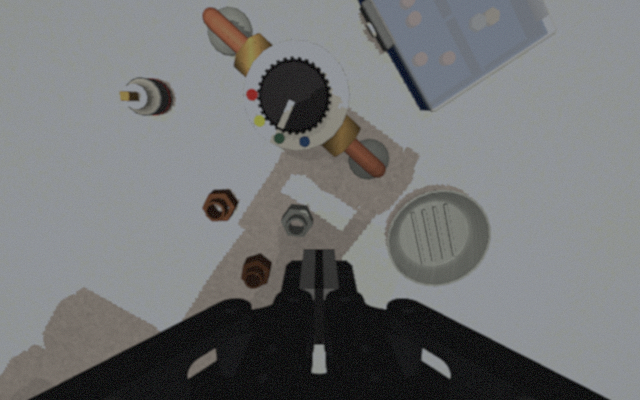

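View pics/scene1.png

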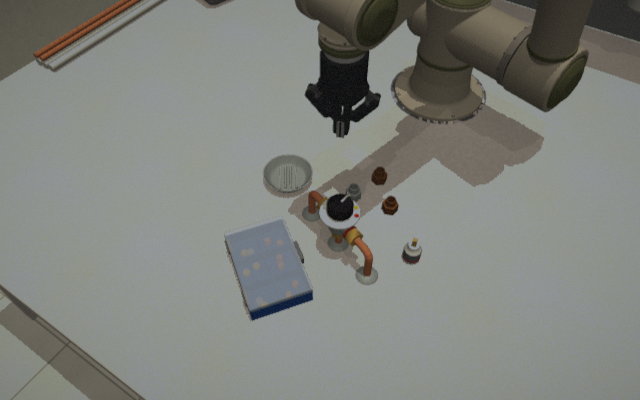

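```bash
cat >> h.py <<'E'
def wpt(c,s,u,v,z):
    q=s["ee_rot"];M=R.from_quat([q[1],q[2],q[3],q[0]]).as_matrix()
    T=np.eye(4);T[:3,:3]=M;T[:3,3]=s["eef_pos"]
    c2=dict(c);c2["cam_to_world"]=T@c["tool_from_camera"]
    return ray(c2,u,v,z)
E
python3 - <<'E'
from rig import ctrl
from h import *
import cv2
s=ctrl.sense();c=ctrl.capture("wrist");im=c["color"]
print(c["tool_from_camera"].round(2).tolist(),c["fx"])
m=(im.max(2)<70).astype(np.uint8);m[:,:200]=0;m[:,360:]=0;m[:40]=0;m[150:]=0
m=cv2.morphologyEx(m,cv2.MORPH_CLOSE,np.ones((9,9)))
n,l,st,ce=cv2.connectedComponentsWithStats(m);i=1+st[1:,4].argmax();print(st[i],ce[i])
ct,_=cv2.findContours((l==i).astype(np.uint8),0,1);print(cv2.minEnclosingCircle(ct[0]))
for z in(132,119):print(wpt(c,s,*ce[i],z))
r=c["range_z"]
for v in (252,262,275,288): print(v,r[v,295:345].round(0).tolist())
cv2.imwrite("pics/wcrop.png",cv2.resize(im[230:330,255:385],None,fx=6,fy=6,interpolation=cv2.INTER_CUBIC))
E
```

```text
[[-0.0, 0.96, 0.28, 71.18], [1.0, 0.0, 0.0, -0.5], [-0.0, 0.28, -0.96, -142.26], [0.0, 0.0, 0.0, 1.0]] 351.9605429925463
[ 257   57   73   86 4365] [292.47376861  96.35189003]
((290.12786865234375, 100.36073303222656), 43.36960220336914)
[544.05690791  38.73140762 132.        ]
[543.93466804  39.66797557 119.        ]
252 [406.0, 405.0, 405.0, 404.0, 405.0, 405.0, 404.0, 406.0, 146.0, 147.0, 146.0, 146.0, 147.0, 146.0, 146.0, 147.0, 147.0, 146.0, 146.0, 146.0, 146.0, 147.0, 146.0, 146.0, 147.0, 146.0, 146.0, 147.0, 146.0, 146.0, 146.0, 146.0, 145.0, 147.0, 146.0, 146.0, 146.0, 147.0, 147.0, 148.0, 406.0, 407.0, 405.0, 404.0, 405.0, 406.0, 404.0, 405.0, 407.0, 404.0]
262 [146.0, 147.0, 147.0, 145.0, 147.0, 146.0, 147.0, 137.0, 136.0, 137.0, 137.0, 136.0, 136.0, 136.0, 137.0, 138.0, 136.0, 137.0, 137.0, 137.0, 137.0, 136.0, 138.0, 137.0, 137.0, 138.0, 138.0, 137.0, 137.0, 137.0, 136.0, 137.0, 138.0, 137.0, 138.0, 138.0, 137.0, 137.0, 137.0, 137.0, 138.0, 145.0, 146.0, 147.0, 147.0, 147.0, 146.0, 147.0, 147.0, 146.0]
275 [134.0, 136.0, 134.0, 135.0, 137.0, 134.0, 126.0, 126.0, 126.0, 126.0, 128.0, 126.0, 128.0, 128.0, 126.0, 126.0, 127.0, 127.0, 127.0, 126.0, 127.0, 128.0, 126.0, 127.0, 126.0, 126.0, 127.0, 128.0, 128.0, 127.0, 126.0, 126.0, 128.0, 127.0, 126.0, 127.0, 127.0, 127.0, 127.0, 127.0, 126.0, 126.0, 135.0, 136.0, 136.0, 136.0, 136.0, 136.0, 136.0, 135.0]
288 [117.0, 116.0, 126.0, 124.0, 117.0, 117.0, 119.0, 118.0, 119.0, 119.0, 118.0, 117.0, 117.0, 119.0, 118.0, 118.0, 118.0, 117.0, 118.0, 119.0, 118.0, 118.0, 118.0, 118.0, 118.0, 118.0, 118.0, 118.0, 117.0, 117.0, 117.0, 118.0, 118.0, 119.0, 118.0, 118.0, 118.0, 117.0, 119.0, 117.0, 119.0, 119.0, 118.0, 119.0, 125.0, 127.0, 115.0, 116.0, 117.0, 115.0]
```

View pics/wcrop.png

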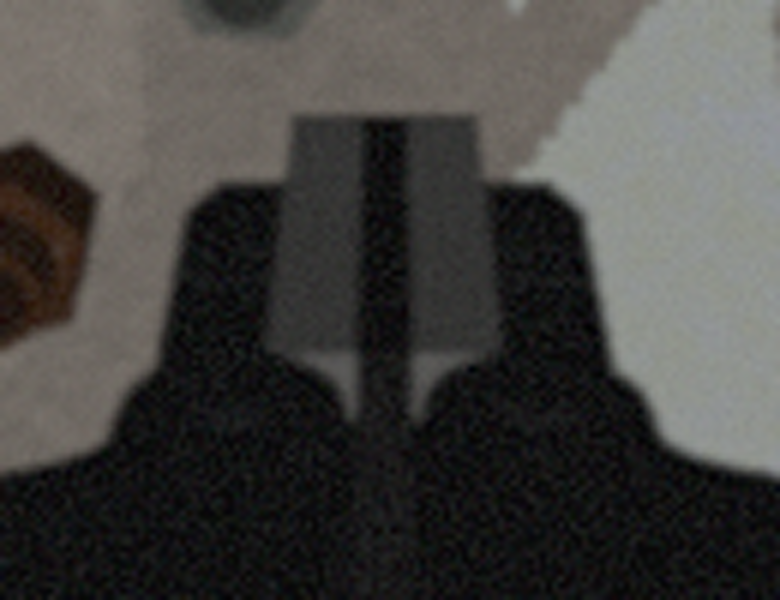

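Run:
```python
from rig import ctrl
from h import *
s=ctrl.sense();c=ctrl.capture("wrist");r=c["range_z"];T=c["tool_from_camera"]
for u,v in [(303,251),(319,251),(334,251),(302,262),(335,262),(302,275),(336,275),(319,275),(302,285),(297,262),(292,265),(345,265)]:
    z=np.median(r[v:v+2,u:u+2]);p=np.array([(u-c["cx"])/c["fx"]*z,-(v-c["cy"])/c["fy"]*z,-z,1]);print(u,v,(T@p)[:3].round(1))
```

```text
303 251 [11.6 -7.1 -6.3]
319 251 [11.5 -0.4 -6.2]
334 251 [-40.4  11.4 112.3]
302 262 [ 11.6  -7.  -16.9]
335 262 [  9.4   6.  -12.2]
302 275 [ 11.7  -6.6 -27.8]
336 275 [  9.7   5.9 -24. ]
319 275 [ 11.6  -0.4 -27.6]
302 285 [ 12.   -6.2 -35.6]
297 262 [ 7.8 -9.5 -8.9]
292 265 [  8.  -11.4 -12.1]
345 265 [  7.9  10.1 -11.8]
```

Standoff is good: the flat face of the shut fingers is at tool x≈11.5, about 13 mm wide. The wrist view puts the knob axis at (544,39), which agrees with the top view. I'll descend beside the knob.

Request:
{"api": "carry_out", "payload": {"plan": [[0,[8,-6,0],[0,0,0]],[0,[7,-6,15],[0,0,0]],[0,[0,0,25],[0,0,0]],[0,[0,0,25],[0,0,0]],[0,[0,0,25],[0,0,0]],[0,[0,0,20],[0,0,0]],[0,[0,0,10],[0,0,0]],[0,[5,0,0],[0,0,0]],[0,[5,0,0],[0,0,0]],[0,[2,0,0],[0,0,0]],[0,[0,0,0],[0,0,0]],[0,[0,0,0],[0,0,0]],[0,[0,0,0],[0,0,0]]]}}

```text
time_s: 3.02
eef_pos: [501.4, 17.5, 111.9]
ee_rot: [0.0, 0.984, 0.18, 0.0]
force: [-1.2, -0.1, 0.2]
grip_width: 0.001
```

Run:
```python
from rig import ctrl
from h import *
import cv2
rel(ctrl.sense())
for n in ["wrist","scene"]:
    c=ctrl.capture(n);im=c["color"]
    if n=="scene": im=cv2.resize(im[100:260,260:460],None,fx=4,fy=4,interpolation=cv2.INTER_CUBIC)[:600]
    cv2.imwrite(f"pics/{n}2.png",im)
rel(ctrl.sense())
```

```text
t 3.02 pos [501.4  17.5 111.9] axis pt in tool [47.3 -5.1 -7.1] F tool [-1.14 -0.32 -0.22] Tq [0.004 0.041 0.013] tilt [ 0.001 -0.    -1.   ] g 0.0008152598700531026
t 3.12 pos [501.2  17.5 111.6] axis pt in tool [47.4 -5.  -7.4] F tool [-0.86  0.16  0.05] Tq [-0.039  0.024 -0.011] tilt [ 0. -0. -1.] g 0.0005143733302678535
```

View pics/wrist2.png

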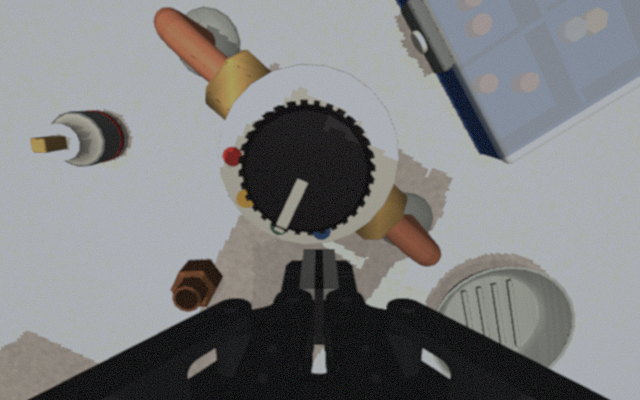

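View pics/scene2.png

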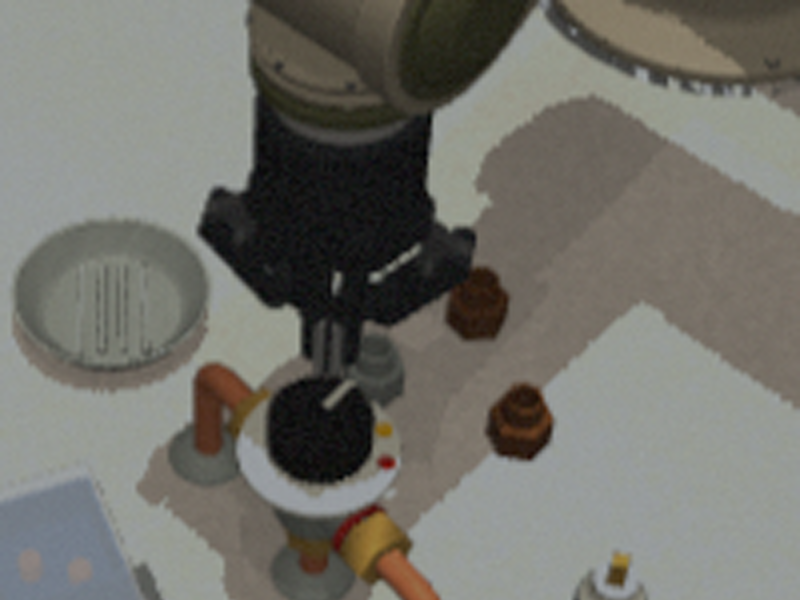

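Both views show the fingers (319,265 in the wrist view) clear of the knob (307,165). The pointer is at green (279,229). I'll close the gap in small steps.

Request:
{"api": "carry_out", "payload": {"plan": [[0,[4,0,0],[0,0,0]],[0,[3,0,0],[0,0,0]],[0,[1,0,0],[0,0,0]],[0,[0,0,0],[0,0,0]],[0,[0,0,0],[0,0,0]]]}}

```text
time_s: 3.53
eef_pos: [508.7, 20.4, 111.2]
ee_rot: [-0.0, 0.984, 0.18, -0.0]
force: [0.1, -0.3, -0.7]
grip_width: -0.004
```

Request:
{"api": "carry_out", "payload": {"plan": [[0,[1,0,0],[0,0,0]],[0,[0,0,0],[0,0,0]],[0,[0,0,0],[0,0,0]]]}}

```text
time_s: 3.78
eef_pos: [509.6, 20.7, 111.3]
ee_rot: [0.0, 0.984, 0.18, -0.0]
force: [-0.9, -0.5, 1.0]
grip_width: 0.004
```

Run:
```python
from rig import ctrl
from h import *
import cv2
rel(ctrl.sense())
c=ctrl.capture("wrist");im=c["color"]
cv2.imwrite(f"pics/wrist3.png",cv2.resize(im[120:320,210:430],None,fx=3,fy=3,interpolation=cv2.INTER_CUBIC))
rel(ctrl.sense())
```

```text
t 3.78 pos [509.6  20.7 111.3] axis pt in tool [38.4 -5.  -7.7] F tool [-1.06  0.17 -0.97] Tq [0.042 0.001 0.025] tilt [ 0. -0. -1.] g 0.004355842749943855
t 3.83 pos [509.6  20.7 111.3] axis pt in tool [38.4 -5.  -7.7] F tool [-0.2   0.54  0.29] Tq [ 0.    -0.01   0.013] tilt [ 0.  0. -1.] g 0.0005910744162483532
```

View pics/wrist3.png

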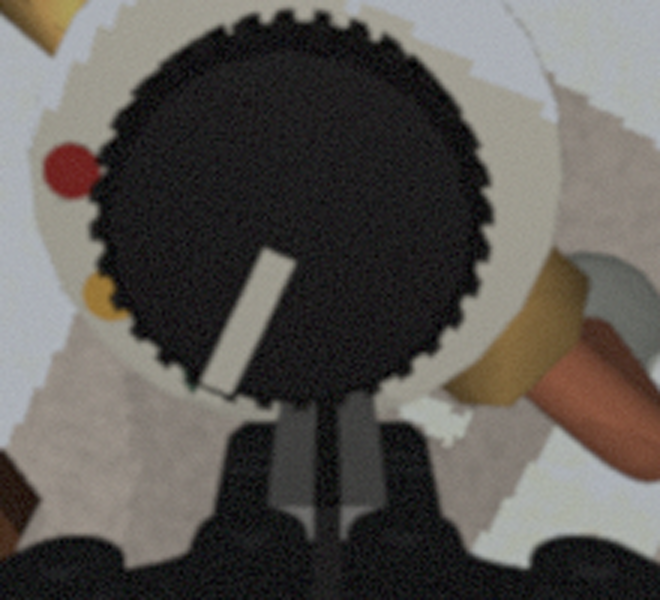

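The picture shows the finger face just short of the knurl at (325,400), with the pointer still at green. I'll keep moving in half-millimetre steps.

Request:
{"api": "carry_out", "payload": {"plan": [[0,[0.5,0,0],[0,0,0]],[0,[0.5,0,0],[0,0,0]],[0,[0,0,0],[0,0,0]],[0,[0,0,0],[0,0,0]]]}}

```text
time_s: 4.17
eef_pos: [510.6, 21.1, 111.3]
ee_rot: [0.0, 0.984, 0.18, 0.0]
force: [-0.6, 0.3, 0.0]
grip_width: 0.002
```

Request:
{"api": "carry_out", "payload": {"plan": [[0,[0.5,0,0],[0,0,0]],[0,[0,0,0],[0,0,0]],[0,[0,0,0],[0,0,0]]]}}

```text
time_s: 4.42
eef_pos: [511.1, 21.3, 111.3]
ee_rot: [-0.0, 0.984, 0.18, -0.0]
force: [-0.2, -1.5, 0.2]
grip_width: -0.0
```

Request:
{"api": "carry_out", "payload": {"plan": [[0,[0.3,0,0],[0,0,0]],[0,[0,0,0],[0,0,0]],[0,[0,0,0],[0,0,0]]]}}

```text
time_s: 4.67
eef_pos: [511.3, 21.4, 111.3]
ee_rot: [-0.0, 0.984, 0.18, 0.0]
force: [0.7, -0.1, -0.1]
grip_width: 0.0
```

Request:
{"api": "carry_out", "payload": {"plan": [[0,[0.3,0,0],[0,0,0]],[0,[0,0,0],[0,0,0]],[0,[0,0,0],[0,0,0]]]}}

```text
time_s: 4.92
eef_pos: [511.6, 21.5, 111.3]
ee_rot: [-0.0, 0.984, 0.18, -0.0]
force: [-0.9, 0.1, -0.3]
grip_width: 0.001
```

Request:
{"api": "carry_out", "payload": {"plan": [[0,[0.3,0,0],[0,0,0]],[0,[0,0,0],[0,0,0]],[0,[0,0,0],[0,0,0]]]}}

```text
time_s: 5.17
eef_pos: [511.6, 21.5, 111.3]
ee_rot: [-0.0, 0.984, 0.18, -0.0]
force: [-3.4, -1.2, 0.8]
grip_width: 0.001
```

```bash
cat >> h.py <<'E'
def avg(n=5):
    from rig import ctrl
    F=[]
    for i in range(n):
        s=ctrl.sense();q=s["ee_rot"];M=R.from_quat([q[1],q[2],q[3],q[0]]).as_matrix();F.append(np.r_[M.T@s["force"],s["wrist_torque"]]);c=ctrl.capture("wrist")
    rel(s);print("avgF",np.mean(F,0).round(2));return c
E
python3 - <<'E'
from h import *
import cv2
c=avg()
cv2.imwrite(f"pics/wrist4.png",cv2.resize(c["color"][120:320,210:430],None,fx=3,fy=3,interpolation=cv2.INTER_CUBIC))
E
```

```text
t 5.37 pos [511.7  21.5 111.3] axis pt in tool [36.3 -5.  -7.8] F tool [-4.08 -0.04 -2.  ] Tq [-0.216  0.586  0.054] tilt [-0.001 -0.    -1.   ] g 1.4785680050329287e-05
avgF [-3.83  0.13 -1.47 -0.23  0.55  0.01]
```

View pics/wrist4.png

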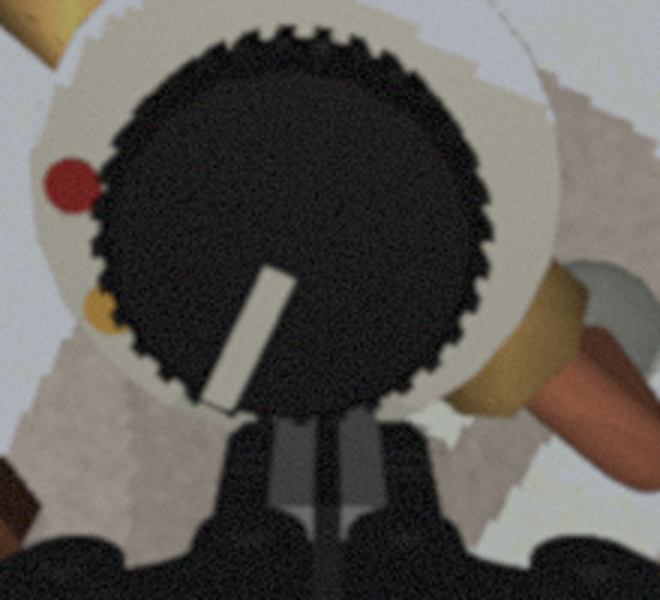

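The finger is in contact at about 4 N, as predicted (axis 36.3 mm away). The pointer is still at green. Now a light rub along -y.

Request:
{"api": "carry_out", "payload": {"plan": [[0,[0,-1,0],[0,0,0]],[0,[0,-1,0],[0,0,0]],[0,[0,-1,0],[0,0,0]],[0,[0,0,0],[0,0,0]]]}}

```text
time_s: 5.75
eef_pos: [510.6, 24.4, 111.2]
ee_rot: [0.0, 0.984, 0.18, -0.0]
force: [-5.1, -1.3, 2.4]
grip_width: 0.001
```

Run:
```python
from h import *
import cv2
c=avg(4)
cv2.imwrite(f"pics/wrist5.png",cv2.resize(c["color"][120:320,210:430],None,fx=3,fy=3,interpolation=cv2.INTER_CUBIC))
```

```text
t 5.9 pos [510.6  24.4 111.2] axis pt in tool [36.2 -1.9 -7.8] F tool [-4.7   0.35 -1.81] Tq [-0.381  0.7   -0.013] tilt [-0.001 -0.    -1.   ] g -0.0026068237726842858
avgF [-5.03  0.51 -1.99 -0.41  0.71  0.  ]
```

View pics/wrist5.png

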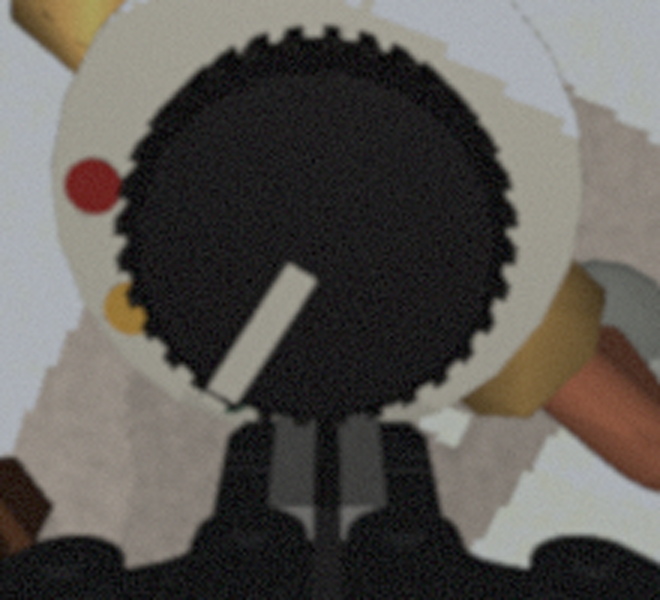

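The pointer has turned about 7° with the finger, as expected without slip, and the push is 5 N. I'll continue.

Request:
{"api": "carry_out", "payload": {"plan": [[0,[0,-1,0],[0,0,0]],[0,[0,-1,0],[0,0,0]],[0,[0,-1,0],[0,0,0]],[0,[0,-1,0],[0,0,0]],[0,[0,0,0],[0,0,0]]]}}

```text
time_s: 6.37
eef_pos: [509.1, 28.3, 111.2]
ee_rot: [-0.0, 0.984, 0.18, -0.0]
force: [-5.2, -1.3, 2.5]
grip_width: 0.002
```

Run:
```python
from h import *
import cv2
c=avg(4)
cv2.imwrite(f"pics/wrist6.png",cv2.resize(c["color"][120:320,210:430],None,fx=3,fy=3,interpolation=cv2.INTER_CUBIC))
```

```text
t 6.52 pos [509.1  28.2 111.2] axis pt in tool [36.2  2.2 -7.8] F tool [-5.62 -0.66 -1.89] Tq [-0.195  0.802  0.009] tilt [-0.001  0.    -1.   ] g 0.003650472027821255
avgF [-5.34 -0.4  -2.36 -0.22  0.78  0.02]
```

View pics/wrist6.png

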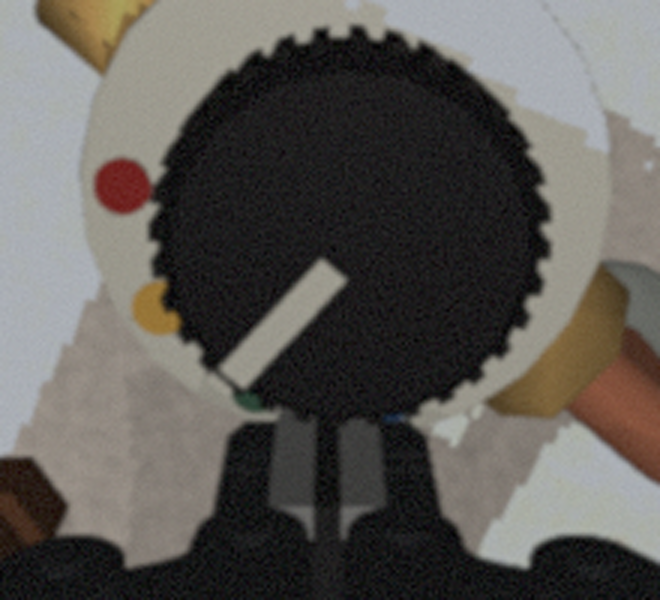

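The pointer is about half-way between green and yellow. A little more takes it past the tipping point, then I'll release straight back.

Request:
{"api": "carry_out", "payload": {"plan": [[0,[0,-1,0],[0,0,0]],[0,[0,-1,0],[0,0,0]],[0,[0,-1,0],[0,0,0]],[0,[0,-0.5,0],[0,0,0]],[0,[0,0,0],[0,0,0]]]}}

```text
time_s: 6.98
eef_pos: [507.9, 31.7, 111.2]
ee_rot: [-0.0, 0.984, 0.18, -0.0]
force: [-5.5, -0.3, 1.9]
grip_width: -0.001
```

Run:
```python
from h import *
import cv2
c=avg(3)
cv2.imwrite(f"pics/wrist7.png",cv2.resize(c["color"][120:320,210:430],None,fx=3,fy=3,interpolation=cv2.INTER_CUBIC))
```

```text
t 7.08 pos [507.9  31.7 111.2] axis pt in tool [36.2  5.9 -7.8] F tool [-5.27 -1.96 -2.37] Tq [-0.04   0.875 -0.032] tilt [-0.001  0.001 -1.   ] g -0.0015066706121120562
avgF [-5.3  -1.92 -2.16 -0.03  0.86 -0.03]
```

View pics/wrist7.png

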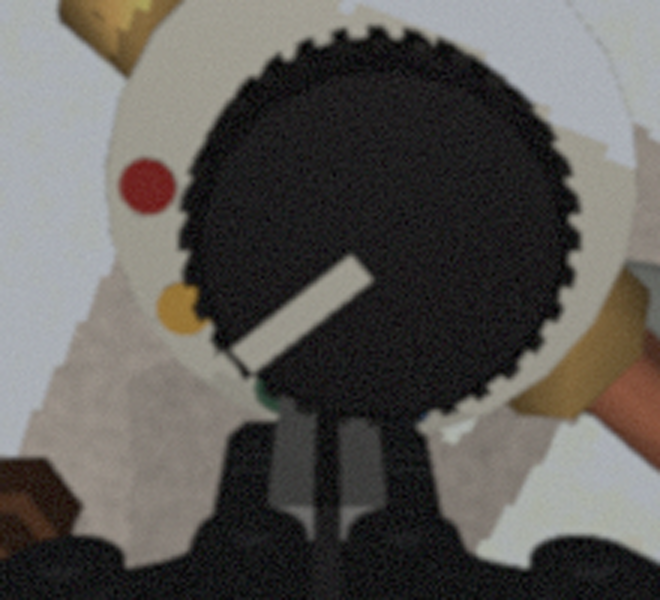

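The pointer is past half-way (0.4+ rad), and the side force of -1.9 N along -y shows the detent now pulling forward. I'll ease off gently and retreat.

Request:
{"api": "carry_out", "payload": {"plan": [[0,[-0.2,-0.5,0],[0,0,0]],[0,[-0.2,-0.5,0],[0,0,0]],[0,[-0.2,-0.5,0],[0,0,0]],[0,[-0.3,0,0],[0,0,0]],[0,[-1,0,0],[0,0,0]],[0,[-3,0,0],[0,0,0]],[0,[-8,0,0],[0,0,0]],[0,[-15,0,0],[0,0,0]],[0,[-5,0,-15],[0,0,0]],[0,[0,0,-25],[0,0,0]],[0,[0,0,-30],[0,0,0]],[0,[0,0,-30],[0,0,0]],[0,[0,0,0],[0,0,0]],[0,[0,0,0],[0,0,0]]]}}

```text
time_s: 8.3
eef_pos: [477.0, 20.9, 212.4]
ee_rot: [0.001, 0.984, 0.18, 0.001]
force: [0.3, -0.4, -0.6]
grip_width: 0.0
```

Run:
```python
from h import *
from rig import ctrl
import cv2
c=avg(3);a=c["color"]
cv2.imwrite("pics/wrist8.png",a)
t=ctrl.capture("top");np.savez("top8.npz",**t)
cv2.imwrite("pics/top8.png",t["color"])
```

```text
t 8.4 pos [476.2  21.1 210.4] axis pt in tool [69.7  7.3 91.3] F tool [-0.38  0.95  0.06] Tq [-0.068 -0.022  0.022] tilt [-0.001  0.    -1.   ] g -0.0028081713682959223
avgF [-0.    0.41  0.18 -0.02 -0.02  0.01]
```

View pics/wrist8.png

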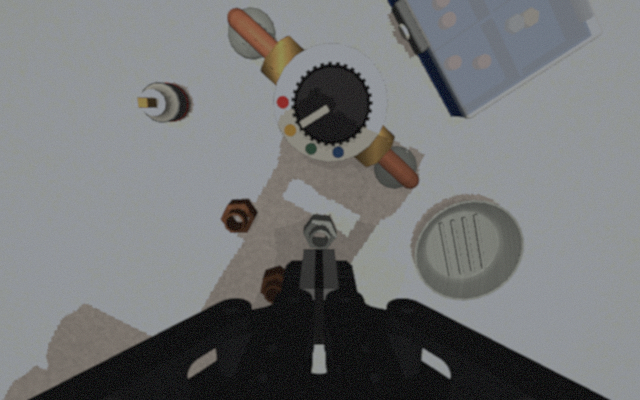

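View pics/top8.png

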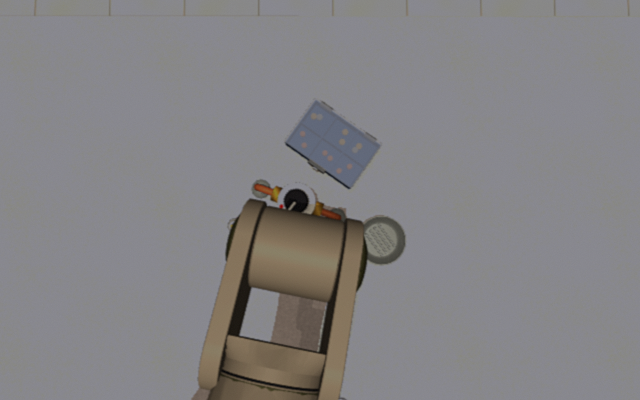

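The wrist view shows the pointer tip (303,123) aimed at the yellow dot (290,130). I'll take the hand further away, then check the angle and the bystanders from above.

Request:
{"api": "carry_out", "payload": {"plan": [[0,[0,0,-25],[0,0,0]],[0,[-20,20,0],[0,0,0]],[0,[-25,25,0],[0,0,0]],[0,[-25,25,0],[0,0,0]],[0,[-25,25,0],[0,0,0]],[0,[-25,25,0],[0,0,0]],[0,[-25,25,0],[0,0,0]],[0,[-15,28,0],[0,0,0]],[0,[-10,28,0],[0,0,0]],[0,[-10,28,0],[0,0,0]],[0,[-10,28,0],[0,0,0]],[0,[0,0,0],[0,0,0]],[0,[0,0,0],[0,0,0]]]}}

```text
time_s: 9.58
eef_pos: [389.7, -287.1, 235.0]
ee_rot: [-0.001, 0.984, 0.179, -0.001]
force: [0.2, 0.4, -0.3]
grip_width: -0.0
```

Run:
```python
from h import *
from rig import ctrl
import cv2
t=ctrl.capture("top");b=t["color"];a=np.load("top0.npz")["color"];rel(ctrl.sense())
f=lambda i:cv2.resize(i[160:240,250:350],None,fx=4,fy=4,interpolation=cv2.INTER_CUBIC)
cv2.imwrite("pics/cmp.png",np.hstack([f(a),f(b)]))
for n,i in(("before",a),("after",b)):
    g=i.min(2).astype(int);yy,xx=np.mgrid[:400,:640];d=np.hypot(xx-295.8,yy-200.6);w=(d<9.5)&(g>70)
    dx=-(yy[w].mean()-200.6);dy=-(xx[w].mean()-295.8);print(n,w.sum(),"pointer world angle",np.arctan2(dy,dx))
for nm,u,v in [("red",281,206),("yel",286,214),("gr",296,217),("blue",305,215)]:
    p=ray(t,u,v,104)[:2]-A;print(nm,np.arctan2(p[1],p[0]).round(2))
d=cv2.absdiff(a,b).max(2);
for nm,(x,y,r) in dict(case=(333,145,50),nut=(316,256,10),cart=(236,226,11),dish=(381,240,27)).items(): print(nm,np.percentile(d[y-r:y+r,x-r:x+r],[50,99]))
cv2.imwrite("pics/top9.png",b)
```

```text
t 9.63 pos [ 389.8 -286.2  235.3] axis pt in tool [ 259.  -249.5  116.7] F tool [-0.34 -0.7   0.15] Tq [ 0.023  0.029 -0.   ] tilt [-0.001  0.002 -1.   ] g -0.003905744857203131
before 22 pointer world angle 3.021981456475588
after 23 pointer world angle 2.420726885368535
red 1.87
yel 2.46
gr 3.12
blue -2.59
case [6. 9.]
nut [6. 9.]
cart [6. 9.]
dish [6. 9.]
```

View pics/cmp.png

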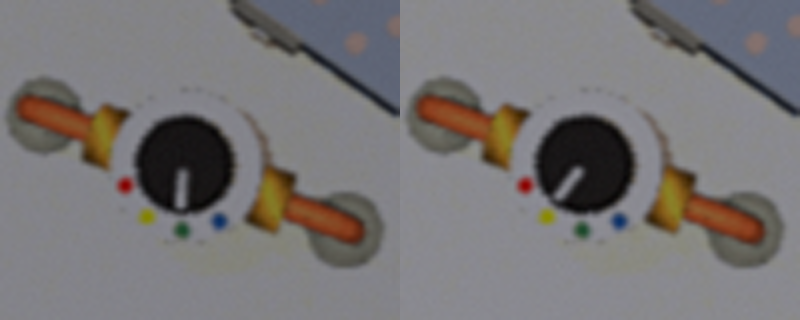

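View pics/top9.png

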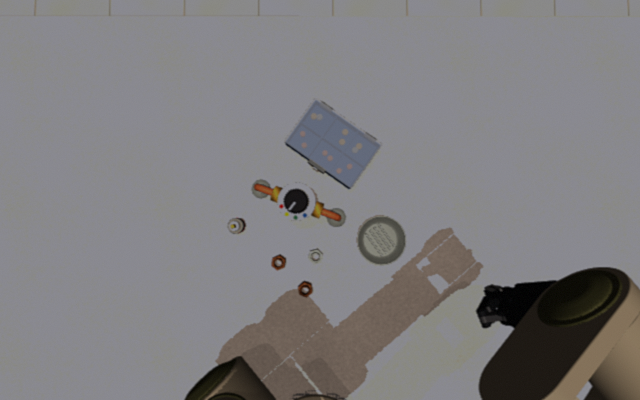

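The pointer turned 0.60 rad clockwise and now points at yellow (286,214). The bystanders show no change and the hand is clear, so I'm handing in.

```bash
python3 -c "
from rig import ctrl
print(ctrl.finish_job())"
```

```text
the job is handed in; nothing more can be done
None
```

The knob now rests at the yellow mark, one click clockwise from green, and the job was handed in at about 9.6 s of the 40 s allowed. I touched the knurled rim with the side of the shut fingertips, pushing at about 4–6 N. I rubbed it about 11 mm clockwise, past the tipping point, and eased off so the detent pulled it into yellow.

- **Knob angle:** the top view shows the pointer turned 0.60 rad, from 3.02 to 2.42 rad. The yellow dot is at about 2.46 rad.
- **Other parts:** the case, nut, cartridge and dish look the same before and after, with only image noise between the two pictures.
- **Hand:** it is more than 300 mm away, and the force reading is zero within noise.

No check failed or disagreed.

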